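# Clamp a cheese on the packing board

## Task

With the fingertips, push the round cheese lying on the wooden packing board along the board, between the steel guide rails, until it is fully home against the back stop; then push the toggle clamp's handle over past its centre so that it snaps shut and its rubber pad presses on the cheese. Only push: do not lift or tip the cheese, and leave the other things on the table where they are.

Things in the scene. Friction and masses are not known exactly. Their poses are not given: they have to be found in the camera images.
- board: fixed wooden board, 400 (its x) x 210 (y) x 18 mm, flat on the table; origin: centre of its underside, z up; +x points from the open end (cheese) to the toggle clamp end. On it two steel guide rails, 20 high, inner faces y = +-66, x -30 to 80, flaring out to y = +-91 at x = -84; steel back stop 30 high, face at x = 80; clamp's cheeks at x 112 to 148, up to 110 above the table
- nest_home (a point): point on the board's top surface (18 above the table) where the centre of the cheese's underside is when the cheese is home against the back stop: board x = 30, y = 0; axes as the board's
- cheese: loose round cream cheese with pepper specks, 100 mm diameter, 55 mm high, 0.3 to 0.6 kg, lying flat on the board 130 to 180 mm short of home, up to 14 mm off the middle line; origin: centre of its underside. Pushed at mid height through its centre it slides (2 to 7 N); one fingertip alone lets it drift aside, two parted fingertips keep it straight. 16 mm of play to each rail
- clamp_pivot (a point): the clamp's hinge axis (along board y), fixed to the board at board x = 125, y = 0, 95 above the table; axes as the board's
- clamp (a joint): turn of the toggle clamp's lever, rad: 0 open (handle leans 0.625 rad from upright towards board +x, pad arm raised); about 1.25 shut on the cheese (handle leans as far towards board -x, arm level); 1.37 shut on nothing. A spring throws it either way from an unstable centre near 0.66 (0.5 N m/rad, so 0.33 N m to start it from open)
- handle_tip (a point): centre of the round end of the clamp's handle, a bar from the pivot to here, 95 mm long, in the plane y = 0; lower 50 mm of 12 mm diameter, then a black rubber grip of 20 mm diameter. Open, it is 56 mm from the pivot towards board +x and 77 mm above it; push it from its far (+x) side towards board -x until past upright
- pad: black rubber pad, 28 mm diameter, swivelling a little under the end of the clamp's pad arm, 75 mm from the pivot; origin at its swivel, 17 mm above its pressing face
- small_cheese: bystander, to be left alone: small pale round cheese, diameter 72, height 42, on the table beside the board; origin at its underside
- jar: bystander, to be left alone: amber glass jar with steel cap, diameter 52, height 75, on the table beside the board; origin at its underside
- brush: bystander, to be left alone: wooden hand brush lying on the table across the clamp end of the board; origin at its underside
- hoop: bystander, to be left alone: white plastic cheese hoop (open ring), diameter 84, height 50, on the table beside the board; origin at its underside
- cup: bystander, to be left alone: small steel cup, mouth diameter 60, height 60, on the table by the open end of the board; origin at its underside
- block: bystander, to be left alone: pale rectangular cheese with a paper band, 85 x 55 x 45, on the table off the clamp end of the board; origin at its underside
Mind the look-alikes: they are no part of the job. What is shaped like the cheese but pink is not meant.

How it is judged:
By the outcome, as a careful person would: the job done as asked, in the order asked, and still so for the second after the job is handed in, with the robot touching nothing.
It also fails if it takes over 42 s, if anything falls off the work surface, if the arm or the gripper's body presses on something with over 40 N, if the wrist force passes 120 N, or if a joint passes its speed limit or range.

## Robot

A 6-joint arm with a two-finger parallel gripper is mounted at the origin on the work surface. World frame = base frame: x ahead of the robot, y to its left, z up, the work surface at z = 0. Lengths are in m, angles in rad, forces in N, time in s.
With the tool pointing down it reaches from about 0.275 to 0.825 m from the base axis. Payload 5.2 kg.
Tool frame: the origin (TCP) lies midway between the tips of the shut fingers; the grasp point (between the pads) lies 19 mm behind it; z points along the fingers, y is the direction in which the jaws open and shut (so a half turn about z gives the same grasp; the last joint's range is limited). The gripper opens to 93 mm and grips with 3 to 60 N. Pads are 15 mm wide; open, the fingers measure 128 mm over their backs; the gripper's body (75 mm by 188 mm) begins 65 mm behind the grasp point.
Start: joints at [1.019, 0.259, 1.535, -0, 1.348, -0.203], TCP at [0.188, 0.517, 0.193] pointing down, gripper open.
Joint ranges: [-3.14, 3.14], [-0.91, 2.08], [0.19, 2.58], [-1.22, 4.36], [0.22, 2.71], [-3.12, 3.12]. Speed limits (rad/s): [2.57, 2.57, 3.14, 3.14, 3.14, 3.14].

## Interface

Orientations are given as a unit quaternion [w, x, y, z].
In Python, from cell import arm, eyes gives the robot as it stands.
- The arm moves only by the shell command python3 -m pendant 'ROWS' [FORCE]. ROWS is JSON, a list of rows, each an object with "grip": the opening, from 0 (shut) to 1 (fully open); "dp": the shift along the tool's x, y, z in units of 0.25 m (1.0 is 0.25 m), a list of three; "rot": the turn, a rotation vector about the tool's x, y, z in units of 180 degrees (1.0 is 180 degrees), a list of three. In form: [{"grip": grip, "dp": [x, y, z], "rot": [rx, ry, rz]}, ...]. A call has exactly 8 rows; each row shifts and turns the commanded pose from where the row before left it, along the tool's axes as they then stand; what a row does not reach is not made up. A row lasts 1/10 s, in which the tool goes at most 50 mm and 8.59 degrees, less where a joint would pass 70% of its speed; a pose out of reach is approached as far as the arm can. A call with a number of a shift or a turn outside -1 to 1 is refused whole. A call with a gripper value outside its range is refused whole. The fingers move at their own pace and stop on an object; FORCE is the grip in N (left out, the last holds). Time passes only in rows, so rows that do not move let the fingers close, or fill a call up. It gives the time, the measured TCP pose, the force and the opening at its end, in the units of the state.
- arm.read_state(): the state, without advancing time (a new reading comes with each control period).
- eyes.grab_frame(name): name is "scene" or "top" or "wrist"; returns a dict with "frame" (400x640x3 uint8, red, green, blue), "range_z" (400x640 float32, m along the optical axis (not along the pixel's ray), 0 where there is no reading), "fx", "fy", "cx", "cy" (pixels), "eye" and "attitude" of the camera in the world. Camera axes: x right, y down, z forward; pixel columns grow to the right and rows downward; lengths in m; the calibration is good to about 2 mm. A picture is of the moment at which its call begins.
- arm.sign_off(): hands the job in, once; it reports no verdict.
The state is a dict: "time_s": time; "joints": joint angles; "qd": joint speeds; "tau": joint torques, N m; "eef_pos": TCP position; "orientation": TCP orientation; "wrist_force": force on the tool from outside, world axes, zero at the start; "wrist_torque": the same for the moment, N m; "grip_width": opening from 0.0 (shut) to 1.0 (fully open).
Only numpy, scipy, OpenCV 4.12 (cv2) and the standard library are available. Lean on these libraries where they do the work, as an engineer would, in place of code of your own. Each camera call takes 0.05 s, during which the arm holds its last target. There are 200 camera calls.

## Working session

There is one attempt and no reset: what is moved stays moved. The work goes in short steps, Python scripts to look and compute and a shell command to move; the robot and the scene stay as the last step left them, time stands still between calls to the robot, and variables do not carry over. Pictures are saved under pics/ and viewed, about 8 in all and at most 12, crops included, and the job is handed in when it is done.

```bash
mkdir -p pics && ls
python3 - <<'E'
from cell import arm, eyes
import cv2, numpy as np
print(arm.read_state())
ims=[]
for n in ("top","scene"):
    f=eyes.grab_frame(n); np.savez(f"pics/{n}0.npz",**f)
    print(n,f["fx"],f["fy"],f["cx"],f["cy"],f["eye"],f["attitude"])
    cv2.imwrite(f"pics/{n}0.png",f["frame"][:,:,::-1])
E
```

```text
pics
{'time_s': 0.0, 'joints': array([ 1.01917838e+00,  2.59372418e-01,  1.53605675e+00,  1.17888744e-06,
        1.34799821e+00, -2.02827526e-01]), 'qd': array([ 0.00163587, -0.00052487, -0.00056808, -0.00115217, -0.00079675,
        0.00020758]), 'tau': array([ 5.86156748e-04, -4.37312114e+01, -2.83997047e+01,  7.19781895e-02,
        4.14007239e-02, -1.73522558e-04]), 'eef_pos': array([0.18764933, 0.51638012, 0.19231249]), 'orientation': array([-3.38435800e-04,  1.73512610e-01,  9.84831220e-01, -8.52652759e-04]), 'wrist_force': array([-0.20013866,  0.2917931 ,  0.1111855 ]), 'wrist_torque': array([ 0.00982941, -0.04593865,  0.0134876 ]), 'grip_width': 0.9978275426346076}
top 514.6551940250616 514.6551940250616 321.62915212990026 190.39218176224398 [ 0.28514736 -0.055055    1.48082261] [-0.07750978  0.72174402 -0.68350297  0.07682115]
scene 398.30438847540177 398.30438847540177 321.5023132186488 197.732278033663 [0.94240416 0.35030632 0.94909646] [-0.10419135  0.35033258  0.8923672  -0.26474898]
```

View pics/top0.png

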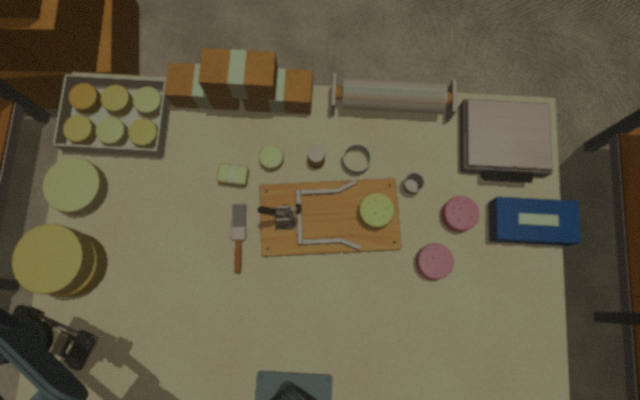

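View pics/scene0.png

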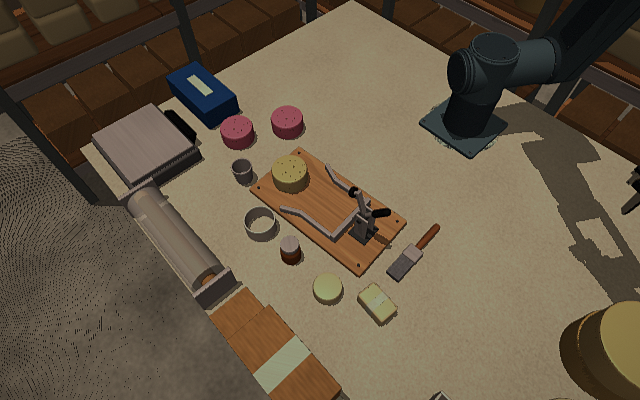

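The top view shows the board spanning px (261–400, 180–254), with its open end on the right and the clamp at (285,215). Round candidates:
- Cream, specked, at (377,211) on the board. It fits the description.
- Pink at (461,213) and (435,262). The wrong colour.
- Small and pale at (271,157). Off the board, so it's the bystander.

I'll measure these and enlarge a crop to confirm.

```bash
cat > h.py <<'E'
import numpy as np, cv2
from scipy.spatial.transform import Rotation as R
def rot(q): return R.from_quat(np.r_[q[1:],q[0]]).as_matrix()
def cloud(f):
    v,u=np.mgrid[:400,:640]; z=f["range_z"]
    p=np.stack([(u-f["cx"])/f["fx"]*z,(v-f["cy"])/f["fy"]*z,z],-1)
    return p@rot(f["attitude"]).T+f["eye"]
def proj(f,P):
    c=(np.atleast_2d(P)-f["eye"])@rot(f["attitude"])
    return np.c_[f["fx"]*c[:,0]/c[:,2]+f["cx"],f["fy"]*c[:,1]/c[:,2]+f["cy"]]
E
python3 - <<'E'
from h import *
f=dict(np.load("pics/top0.npz")); P=cloud(f)
def comp(m,u,v):
    n,l=cv2.connectedComponents(m.astype(np.uint8)); return l==l[v,u]
z=P[...,2]
print("table z",np.median(z[300:320,300:400]),"board",z[220,330],z[211,377])
# cheese top
m=comp((z>.06)&(z<.09),377,211); q=P[m]; print("cheese n",m.sum(),q.mean(0),"extent",np.ptp(q[:,:2],axis=0), cv2.minEnclosingCircle(q[:,:2].astype(np.float32)))
# board
win=np.zeros_like(m); win[170:265,250:410]=1
m=comp((z>.010)&(z<.13)&win,330,220); r=cv2.minAreaRect(P[m][:,:2].astype(np.float32)); print("board",m.sum(),r)
# colour-based board rect
h=cv2.cvtColor(f["frame"],cv2.COLOR_RGB2HSV); mc=comp(cv2.morphologyEx(((h[...,0]>5)&(h[...,0]<20)&(h[...,1]>120)&win).astype(np.uint8),cv2.MORPH_OPEN,np.ones((3,3))),330,225)
print("boardc",mc.sum(),cv2.minAreaRect(P[mc&(z<.03)][:,:2].astype(np.float32)))
# tall things (clamp)
m=(z>.1)&win; 
for v,u in np.argwhere(m)[::8]: print(u,v,P[v,u].round(3),end=' ; ')
big=cv2.resize(f["frame"][140:280,225:485],None,fx=3,fy=3,interpolation=cv2.INTER_CUBIC)
cv2.imwrite("pics/crop1.png",big[:,:,::-1])
E
```

```text
table z -0.0007262452823377785 board 0.013351844206012542 0.0715587876732875
cheese n 980 [ 0.55152095 -0.19970852  0.07170678] extent [0.09730525 0.09914398] ((0.5531609654426575, -0.20052474737167358), 0.05027451366186142)
board 9582 ((0.5355043411254883, -0.07019051909446716), (0.21134576201438904, 0.40015751123428345), 5.984808921813965)
boardc 4165 ((0.5421775579452515, -0.12969520688056946), (0.2065889537334442, 0.2796189785003662), 5.465895652770996)
273 171 [ 0.285 -0.055  1.481] ; 325 178 [ 0.285 -0.055  1.481] ; 402 195 [ 0.285 -0.055  1.481] ; 296 204 [0.536 0.019 0.171] ; 297 205 [0.533 0.015 0.177] ; 276 206 [0.54  0.076 0.11 ] ; 284 206 [0.541 0.054 0.107] ; 293 206 [0.53  0.026 0.175] ; 408 206 [ 0.285 -0.055  1.481] ; 265 207 [0.524 0.098 0.173] ; 279 207 [0.537 0.067 0.11 ] ; 287 207 [0.538 0.046 0.11 ] ; 295 207 [0.529 0.021 0.167] ; 259 208 [0.519 0.112 0.178] ; 267 208 [0.523 0.093 0.166] ; 277 208 [0.534 0.073 0.109] ; 285 208 [0.537 0.051 0.103] ; 293 208 [0.525 0.025 0.176] ; 257 209 [0.517 0.118 0.177] ; 265 209 [0.519 0.098 0.171] ; 273 209 [0.524 0.08  0.146
[... 455 characters left out ...]
80 212 [0.523 0.063 0.115] ; 288 212 [0.518 0.039 0.152] ; 299 212 [0.516 0.01  0.167] ; 265 213 [0.509 0.097 0.169] ; 273 213 [0.514 0.079 0.146] ; 281 213 [0.52  0.06  0.117] ; 289 213 [0.516 0.037 0.145] ; 268 214 [0.508 0.09  0.158] ; 276 214 [0.515 0.073 0.124] ; 284 214 [0.519 0.052 0.112] ; 273 215 [0.511 0.08  0.133] ; 287 215 [0.517 0.045 0.105] ; 281 217 [0.511 0.06  0.105] ; 280 218 [0.509 0.063 0.101] ; 288 218 [0.508 0.041 0.111] ; 280 219 [0.505 0.062 0.11 ] ; 288 219 [0.505 0.041 0.113] ; 283 220 [0.503 0.054 0.106] ; 285 221 [0.501 0.049 0.103] ; 386 224 [ 0.285 -0.055  1.481] ; 292 235 [ 0.285 -0.055  1.481] ; 340 246 [ 0.285 -0.055  1.481] ; 311 259 [ 0.285 -0.055  1.481] ;
```

View pics/crop1.png

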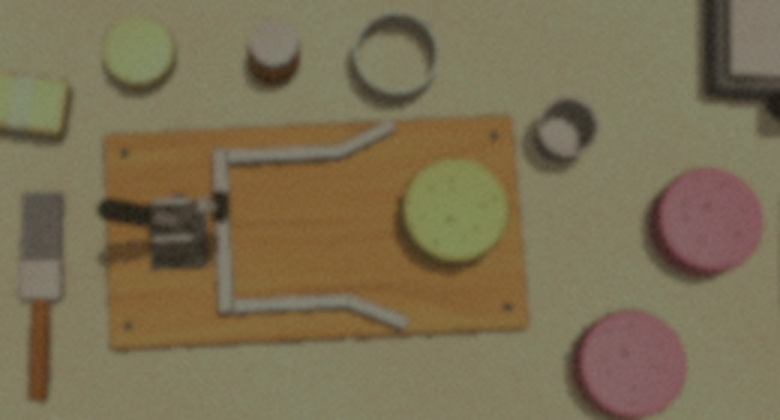

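The crop confirms it: the cream, pepper-specked cheese is at crop (455,212), on the board. The pink ones (710,218) and (630,365) and the small pale one (140,52) are off it. The measured diameter is 100 mm and the top is at z ≈ 0.072, both as expected. In board coordinates the cheese is at about (−131, −4) mm, so 161 mm to go. The cup (558,138) is close to where the fingers come down, so I'll check that while turning the tool square to the board.

```bash
cat >> h.py <<'E'
B=np.array([.5355,-.0702]); t=np.radians(95.9); X=np.array([np.cos(t),np.sin(t)]); Y=np.array([-X[1],X[0]])
def tob(p): p=np.asarray(p)[...,:2]-B; return np.stack([p@X,p@Y],-1)*1e3
def tcp():
    from cell import arm
    s=arm.read_state(); M=rot(s["orientation"])
    print("t",round(s["time_s"],2),"board xy mm",tob(s["eef_pos"]).round(1),"z",(s["eef_pos"][2]*1e3).round(1),"toolx vs board x deg",np.degrees(np.arctan2(M[1,0],M[0,0])-t).round(2),"tilt",M[:,2].round(3),"F",s["wrist_force"].round(1),"grip",round(s["grip_width"],3))
E
python3 - <<'E'
from h import *
f=dict(np.load("pics/top0.npz")); P=cloud(f); z=P[...,2]
w=np.zeros((400,640),bool); w[165:202,403:440]=1
q=P[w&(z>.03)&(z<.08)]; print("cup board",tob(q).min(0),tob(q).max(0),q[:,2].max(),len(q))
q=P[w&(z>.052)&(z<.08)]; c,r=cv2.minEnclosingCircle(q[:,:2].astype(np.float32)); print(tob(c),r)
E
python3 -m pendant '[{"grip":0.5,"dp":[0,0,0],"rot":[0,0,0.0446]},{"grip":0.5,"dp":[0,0,0],"rot":[0,0,0.0446]},{"grip":0.5,"dp":[0,0,0],"rot":[0,0,0.0446]},{"grip":0.5,"dp":[0,0,0],"rot":[0,0,0.0446]},{"grip":0.5,"dp":[0,0,0],"rot":[0,0,0.0446]},{"grip":0.5,"dp":[0,0,0],"rot":[0,0,0.0446]},{"grip":0.5,"dp":[0,0,0],"rot":[0,0,0.0446]},{"grip":0.5,"dp":[0,0,0],"rot":[0,0,0.0446]}]' 30
python3 -c "from h import *; tcp()"
```

```text
cup board [-273.66255601 -110.31885459] [-215.98998714  -52.14944693] 0.06637517607491028 184
[-245.23696981  -80.76318858] 0.030294807627797127
time_s: 0.9
eef_pos: [0.1877, 0.5166, 0.1927]
orientation: [0.0, 0.673, 0.74, -0.001]
wrist_force: [0.1, 0.4, -0.6]
grip_width: 0.5
t 0.9 board xy mm [619.4 285.6] z 192.7 toolx vs board x deg -0.44 tilt [-0.001 -0.001 -1.   ] F [ 0.1  0.4 -0.6] grip 0.5
```

```bash
python3 -m pendant '[{"grip":0.45,"dp":[-0.136,0.0483,0],"rot":[0,0,0]},{"grip":0.45,"dp":[-0.136,0.0483,0],"rot":[0,0,0]},{"grip":0.45,"dp":[-0.136,0.0483,0],"rot":[0,0,0]},{"grip":0.45,"dp":[-0.136,0.0483,0],"rot":[0,0,0]},{"grip":0.45,"dp":[-0.136,0.0483,0],"rot":[0,0,0]},{"grip":0.45,"dp":[-0.136,0.0483,0],"rot":[0,0,0]},{"grip":0.45,"dp":[-0.136,0.0483,0],"rot":[0,0,0]},{"grip":0.45,"dp":[-0.136,0.0483,0],"rot":[0,0,0]}]' >/dev/null
python3 -c "from h import *; tcp()"
python3 -m pendant '[{"grip":0.45,"dp":[-0.136,0.0483,0],"rot":[0,0,0]},{"grip":0.45,"dp":[-0.136,0.0483,0],"rot":[0,0,0]},{"grip":0.45,"dp":[-0.136,0.0483,0],"rot":[0,0,0]},{"grip":0.45,"dp":[-0.136,0.0483,0],"rot":[0,0,0]},{"grip":0.45,"dp":[-0.136,0.0483,0],"rot":[0,0,0]},{"grip":0.45,"dp":[-0.136,0.0483,0],"rot":[0,0,0]},{"grip":0.45,"dp":[-0.136,0.0483,0],"rot":[0,0,0]},{"grip":0.45,"dp":[-0.136,0.0483,0],"rot":[0,0,0]}]' >/dev/null
python3 -c "from h import *; tcp()"
```

```text
t 1.7 board xy mm [346.1 189.4] z 192.9 toolx vs board x deg -0.1 tilt [-0. -0. -1.] F [ 0.9 -0.5 -0.2] grip 0.452
t 2.5 board xy mm [73.9 93.2] z 192.9 toolx vs board x deg -0.12 tilt [-0.  0. -1.] F [ 0.1 -0.2 -0.8] grip 0.45
```

```bash
python3 -m pendant '[{"grip":0.45,"dp":[-0.135,0.0486,0],"rot":[0,0,0]},{"grip":0.45,"dp":[-0.135,0.0486,0],"rot":[0,0,0]},{"grip":0.45,"dp":[-0.135,0.0486,0],"rot":[0,0,0]},{"grip":0.45,"dp":[-0.135,0.0486,0],"rot":[0,0,0]},{"grip":0.45,"dp":[-0.135,0.0486,0],"rot":[0,0,0]},{"grip":0.45,"dp":[-0.135,0.0486,0],"rot":[0,0,0]},{"grip":0.45,"dp":[-0.135,0.0486,0],"rot":[0,0,0]},{"grip":0.45,"dp":[-0.135,0.0486,0],"rot":[0,0,0]}]' >/dev/null
python3 - <<'E'
from h import *; tcp()
from cell import eyes
f=eyes.grab_frame("wrist"); P=cloud(f); z=P[...,2]
m=(z>.064)&(z<.08); b=tob(P); m&=(b[...,0]>-200)&(b[...,0]<-60)&(abs(b[...,1])<80)
print(m.sum()); c,r=cv2.minEnclosingCircle(P[m][:,:2].astype(np.float32)); print("cheese",tob(c),r)
m2=(z>.035)&(z<.08)&(b[...,0]<-200)&(abs(b[...,1])<130); print("other near", m2.sum(), b[m2].min(0) if m2.any() else 0, b[m2].max(0) if m2.any() else 0)
cv2.imwrite("pics/w1.png",f["frame"][:,:,::-1])
E
```

```text
t 3.3 board xy mm [-196.1   -3.6] z 192.5 toolx vs board x deg -0.12 tilt [-0.001  0.001 -1.   ] F [0.9 0.4 0.2] grip 0.452
9374
cheese [-133.19375942   -4.86720102] 0.049993325024843216
other near 6284 [-471.88044588 -110.96550744] [-217.66518762  129.99818942]
```

View pics/w1.png

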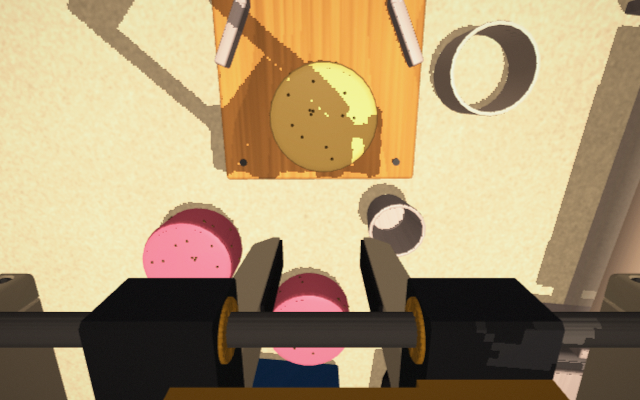

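```bash
python3 -m pendant '[{"grip":0.45,"dp":[0,0,0.0772],"rot":[0,0,0]},{"grip":0.45,"dp":[0,0,0.0772],"rot":[0,0,0]},{"grip":0.45,"dp":[0,0,0.0772],"rot":[0,0,0]},{"grip":0.45,"dp":[0,0,0.0772],"rot":[0,0,0]},{"grip":0.45,"dp":[0,0,0.0772],"rot":[0,0,0]},{"grip":0.45,"dp":[0,0,0.0772],"rot":[0,0,0]},{"grip":0.45,"dp":[0,0,0.0772],"rot":[0,0,0]},{"grip":0.45,"dp":[0,0,0.0772],"rot":[0,0,0]}]' >/dev/null
python3 - <<'E'
from h import *; tcp()
from cell import eyes
f=eyes.grab_frame("wrist"); print("cam eye board", tob(f["eye"]), f["eye"][2])
E
```

```text
t 4.15 board xy mm [-194.4   -3.1] z 37.6 toolx vs board x deg -0.11 tilt [-0.001  0.001 -1.   ] F [-0.1  0.8 -0.7] grip 0.447
cam eye board [-114.1262389    -2.51926376] 0.229145183624039
```

```bash
python3 -m pendant '[{"grip":0.45,"dp":[0.02,0,0],"rot":[0,0,0]},{"grip":0.45,"dp":[0.03,0,0],"rot":[0,0,0]},{"grip":0.45,"dp":[0.04,-0.001,0],"rot":[0,0,0]},{"grip":0.45,"dp":[0.04,-0.001,0],"rot":[0,0,0]},{"grip":0.45,"dp":[0.04,-0.001,0],"rot":[0,0,0]},{"grip":0.45,"dp":[0.04,-0.001,0],"rot":[0,0,0]},{"grip":0.45,"dp":[0.04,-0.001,0],"rot":[0,0,0]},{"grip":0.45,"dp":[0.03,-0.001,0],"rot":[0,0,0]}]'
python3 - <<'E'
from h import *; tcp()
from cell import eyes
f=eyes.grab_frame("wrist"); P=cloud(f); z=P[...,2]; b=tob(P)
m=(z>.064)&(z<.08)&(b[...,0]>-150)&(b[...,0]<75)&(abs(b[...,1])<80)
print(m.sum()); c,r=cv2.minEnclosingCircle(P[m][:,:2].astype(np.float32)); print("cheese",tob(c),r)
cv2.imwrite("pics/w2.png",f["frame"][:,:,::-1])
E
```

```text
time_s: 5.0
eef_pos: [0.5502, -0.193, 0.0388]
orientation: [-0.0, 0.67, 0.742, -0.0]
wrist_force: [0.0, -3.0, -1.1]
grip_width: 0.447
t 5.0 board xy mm [-123.6   -2. ] z 38.8 toolx vs board x deg -0.08 tilt [-0.  0. -1.] F [ 0.  -3.  -1.1] grip 0.447
33257
cheese [-77.75528655  -1.33687296] 0.05746795982122421
```

View pics/w2.png

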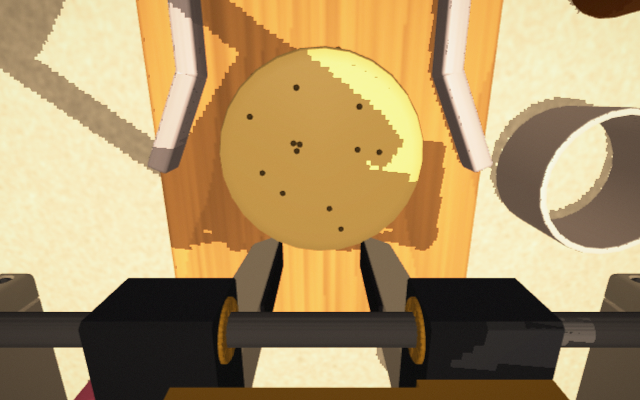

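The cheese at (321,148) sits squarely between the fingers and is heading centrally into the rails. The push force is 3 N, so I'll carry on.

```bash
python3 -m pendant '[{"grip":0.45,"dp":[0.04,-0.001,0],"rot":[0,0,0]},{"grip":0.45,"dp":[0.04,-0.001,0],"rot":[0,0,0]},{"grip":0.45,"dp":[0.04,-0.001,0],"rot":[0,0,0]},{"grip":0.45,"dp":[0.04,-0.001,0],"rot":[0,0,0]},{"grip":0.45,"dp":[0.04,-0.001,0],"rot":[0,0,0]},{"grip":0.45,"dp":[0.04,-0.001,0],"rot":[0,0,0]},{"grip":0.45,"dp":[0.04,-0.001,0],"rot":[0,0,0]},{"grip":0.45,"dp":[0.03,0,0],"rot":[0,0,0]}]' >/dev/null
python3 -c "from h import *; tcp()"
python3 -m pendant '[{"grip":0.45,"dp":[0.016,0,0],"rot":[0,0,0]},{"grip":0.45,"dp":[0.016,0,0],"rot":[0,0,0]},{"grip":0.45,"dp":[0.016,0,0],"rot":[0,0,0]},{"grip":0.45,"dp":[0.008,0,0],"rot":[0,0,0]},{"grip":0.45,"dp":[0.008,0,0],"rot":[0,0,0]},{"grip":0.45,"dp":[0.008,0,0],"rot":[0,0,0]},{"grip":0.45,"dp":[0.008,0,0],"rot":[0,0,0]},{"grip":0.45,"dp":[0.004,0,0],"rot":[0,0,0]}]' >/dev/null
python3 -c "from h import *; tcp()"
```

```text
t 5.85 board xy mm [-46.3  -0.4] z 38.8 toolx vs board x deg -0.08 tilt [-0.  0. -1.] F [-0.2 -3.   0.1] grip 0.449
t 6.65 board xy mm [-26.2  -0.6] z 38.7 toolx vs board x deg -0.11 tilt [-0.  0. -1.] F [-0.2 -3.7 -0.1] grip 0.449
```

```bash
python3 -m pendant '[{"grip":0.45,"dp":[0.004,0,0],"rot":[0,0,0]},{"grip":0.45,"dp":[0.004,0,0],"rot":[0,0,0]},{"grip":0.45,"dp":[0.004,0,0],"rot":[0,0,0]},{"grip":0.45,"dp":[0.004,0,0],"rot":[0,0,0]},{"grip":0.45,"dp":[0,0,0],"rot":[0,0,0]},{"grip":0.45,"dp":[0,0,0],"rot":[0,0,0]},{"grip":0.45,"dp":[0,0,0],"rot":[0,0,0]},{"grip":0.45,"dp":[0,0,0],"rot":[0,0,0]}]' >/dev/null
python3 - <<'E'
from h import *; tcp()
from cell import eyes
f=eyes.grab_frame("wrist"); P=cloud(f); z=P[...,2]; b=tob(P)
m=(z>.064)&(z<.08)&(b[...,0]>0)&(b[...,0]<100)&(abs(b[...,1])<62)
print("cheese front max x",np.percentile(b[m][:,0],99.8),"y",np.percentile(b[m][:,1],[.2,99.8]))
m=(z>.040)&(z<.056)&(b[...,0]>60)&(b[...,0]<110)&(abs(b[...,1])<64); print("stop", m.sum(), np.percentile(b[m][:,0],[1,5,50,95]) if m.any() else 0)
cv2.imwrite("pics/w3.png",f["frame"][:,:,::-1])
E
```

```text
t 7.45 board xy mm [-24.1  -1.1] z 39.1 toolx vs board x deg -0.09 tilt [ 0.001 -0.003 -1.   ] F [ 1.  -8.3 -0.4] grip 0.449
cheese front max x 77.52143617143315 y [-47.15907684  47.17609035]
stop 7740 [78.19097789 78.55919028 85.17890201 91.26990724]
```

View pics/w3.png

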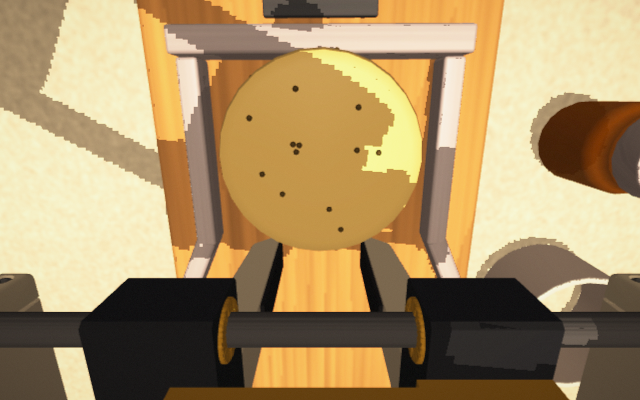

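The cheese front (321,50) reaches the stop's face. The force has risen to 8 N and the TCP has stalled. One slightly firmer push will confirm contact.

```bash
python3 -m pendant '[{"grip":0.45,"dp":[0.004,0,0],"rot":[0,0,0]},{"grip":0.45,"dp":[0.004,0,0],"rot":[0,0,0]},{"grip":0.45,"dp":[0.004,0,0],"rot":[0,0,0]},{"grip":0.45,"dp":[0,0,0],"rot":[0,0,0]},{"grip":0.45,"dp":[0,0,0],"rot":[0,0,0]},{"grip":0.45,"dp":[0,0,0],"rot":[0,0,0]},{"grip":0.45,"dp":[0,0,0],"rot":[0,0,0]},{"grip":0.45,"dp":[0,0,0],"rot":[0,0,0]}]' >/dev/null
python3 -c "from h import *; tcp()"
```

```text
t 8.3 board xy mm [-23.7  -1.6] z 39.8 toolx vs board x deg -0.06 tilt [ 0.003 -0.007 -1.   ] F [ -0.1 -15.7   1.6] grip 0.452
```

Solid contact: the force doubled to 15.7 N for only 0.4 mm of travel. The cheese is home, so I'll back off and rise clear.

```bash
python3 -m pendant '[{"grip":0.45,"dp":[-0.03,0,0],"rot":[0,0,0]},{"grip":0.45,"dp":[-0.06,0,0],"rot":[0,0,0]},{"grip":0.45,"dp":[-0.1,0,0],"rot":[0,0,0]},{"grip":0.45,"dp":[0,0,-0.18],"rot":[0,0,0]},{"grip":0.45,"dp":[0,0,-0.19],"rot":[0,0,0]},{"grip":0.45,"dp":[0,0,-0.19],"rot":[0,0,0]},{"grip":0.45,"dp":[0,0,-0.19],"rot":[0,0,0]},{"grip":0.2,"dp":[0,0,-0.1],"rot":[0,0,0]}]' >/dev/null
python3 - <<'E'
from h import *; tcp()
from cell import eyes
f=eyes.grab_frame("top"); P=cloud(f); z=P[...,2]; b=tob(P)
m=(z>.064)&(z<.08)&(b[...,0]>-150)&(b[...,0]<82)&(abs(b[...,1])<62)
c,r=cv2.minEnclosingCircle(P[m][:,:2].astype(np.float32)); print("cheese top",m.sum(),tob(c),r,b[m].max(0))
f=eyes.grab_frame("scene"); P=cloud(f); z=P[...,2]; b=tob(P)
m=(z>.14)&(z<.2)&(b[...,0]>150)&(b[...,0]<210)&(abs(b[...,1])<40)
print("handle end",m.sum(),b[m].min(0),b[m].max(0),z[m].max())
m=(z>.14)&(z<.2)&(b[...,0]>40)&(b[...,0]<140)&(abs(b[...,1])<60); print("arm",m.sum(),b[m].min(0),b[m].max(0),z[m].max())
E
```

```text
t 9.1 board xy mm [-67.3  -1.6] z 255.7 toolx vs board x deg -0.09 tilt [ 0.005 -0.001 -1.   ] F [ 1.2 -0.5 -0.6] grip 0.403
cheese top 611 [23.42285444  1.72819755] 0.04803065210580826 [60.86163308 49.40371009]
handle end 137 [150.48659813 -10.11216243] [188.67750094   6.65522153] 0.18483838953116039
arm 172 [ 75.90660926 -13.54252589] [114.94041756  12.94791097] 0.17944447705516064
```

```bash
python3 -m pendant '[{"grip":0,"dp":[0.146,0,0],"rot":[0,0,0]},{"grip":0,"dp":[0.146,0,0],"rot":[0,0,0]},{"grip":0,"dp":[0.146,0,0],"rot":[0,0,0]},{"grip":0,"dp":[0.146,0,0],"rot":[0,0,0]},{"grip":0,"dp":[0.146,0,0],"rot":[0,0,0]},{"grip":0,"dp":[0.146,0,0],"rot":[0,0,0]},{"grip":0,"dp":[0.146,0,0],"rot":[0,0,0]},{"grip":0,"dp":[0.146,0,0],"rot":[0,0,0]}]' >/dev/null
python3 -c "from h import *; tcp()"
python3 -m pendant '[{"grip":0,"dp":[0,0,0.06],"rot":[0,0,0]},{"grip":0,"dp":[0,0,0.06],"rot":[0,0,0]},{"grip":0,"dp":[0,0,0.06],"rot":[0,0,0]},{"grip":0,"dp":[0,0,0.06],"rot":[0,0,0]},{"grip":0,"dp":[0,0,0.06],"rot":[0,0,0]},{"grip":0,"dp":[0,0,0.06],"rot":[0,0,0]},{"grip":0,"dp":[0,0,0.04],"rot":[0,0,0]},{"grip":0,"dp":[0,0,0],"rot":[0,0,0]}]' >/dev/null
python3 -c "from h import *; tcp()"
```

```text
t 10.0 board xy mm [2.268e+02 1.000e-01] z 249.4 toolx vs board x deg -0.1 tilt [-0.004  0.    -1.   ] F [ 0.3 -0.2  0.3] grip 0.007
t 10.8 board xy mm [225.2   0.8] z 148.7 toolx vs board x deg -0.12 tilt [-0.005 -0.    -1.   ] F [-0.3 -0.7  0.2] grip 0.007
```

```bash
python3 -m pendant '[{"grip":0,"dp":[-0.04,0,0],"rot":[0,0,0]},{"grip":0,"dp":[-0.04,0,0],"rot":[0,0,0]},{"grip":0,"dp":[-0.03,0,0],"rot":[0,0,0]},{"grip":0,"dp":[-0.03,0,0],"rot":[0,0,0]},{"grip":0,"dp":[-0.03,0,0],"rot":[0,0,0]},{"grip":0,"dp":[-0.03,0,0],"rot":[0,0,0]},{"grip":0,"dp":[-0.03,0,0],"rot":[0,0,0]},{"grip":0,"dp":[-0.02,0,0],"rot":[0,0,0]}]' >/dev/null
python3 - <<'E'
from h import *; tcp()
from cell import eyes
f=eyes.grab_frame("scene"); g=cv2.resize(f["frame"][110:290,240:480],None,fx=3,fy=3,interpolation=cv2.INTER_CUBIC); cv2.imwrite("pics/s2.png",g[:,:,::-1])
E
```

```text
t 11.6 board xy mm [167.   -4.3] z 158.5 toolx vs board x deg -0.03 tilt [ 0.012  0.008 -1.   ] F [ 2.9  2.1 -2.1] grip 0.002
```

View pics/s2.png

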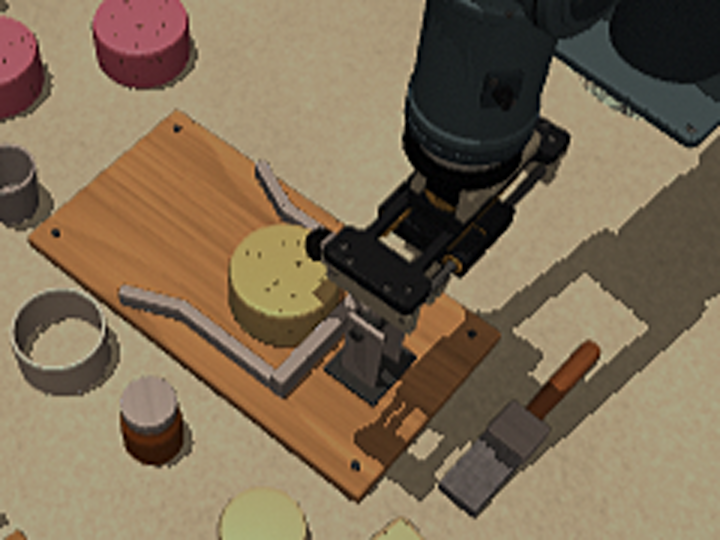

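The cheese stays at the stop and the pad arm is still raised by the gripper (crop 318,243). But the TCP has drifted to y −4 and z +10 mm, so the round handle end may be slipping aside. I'll check from the wrist camera.

Run:
```python
from h import *; tcp()
from cell import eyes
f=eyes.grab_frame("wrist"); cv2.imwrite("pics/w4.png",f["frame"][:,:,::-1])
from cell import arm
print(arm.read_state()["joints"].round(3),arm.read_state()["wrist_torque"].round(2))
```

```text
t 11.65 board xy mm [163.6  -3.6] z 155.8 toolx vs board x deg -0.04 tilt [ 0.009  0.002 -1.   ] F [ 1.9  1.6 -0.1] grip 0.004
[-3.700e-02  2.480e-01  1.649e+00  1.000e-03  1.239e+00 -1.390e-01] [ 0.31 -0.09  0.01]
```

View pics/w4.png

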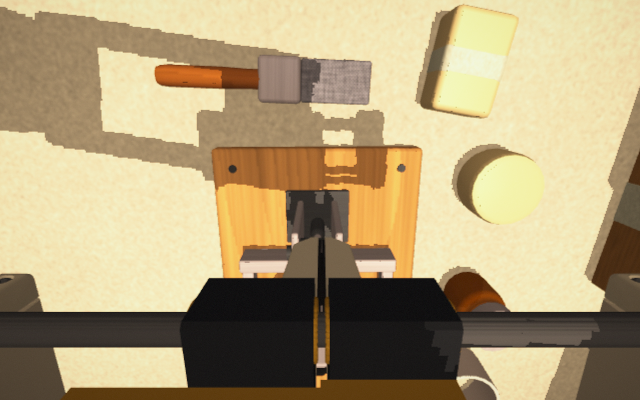

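Run:
```python
from h import *; tcp()
from cell import eyes,arm
f=eyes.grab_frame("wrist"); P=cloud(f); b=tob(P); s=arm.read_state()
print("tip px",proj(f,s["eef_pos"]))
for v in range(190,262,6): print(v,[(b[v,u].round(0).astype(int).tolist(),int(P[v,u,2]*1e3)) for u in (308,318,328)])
f=eyes.grab_frame("scene"); P=cloud(f); b=tob(P); z=P[...,2]
m=(z>.12)&(z<.2)&(b[...,0]>40)&(b[...,0]<145)&(abs(b[...,1])<60)
h=b[m]; print("arm/handle",m.sum()); 
for q,zz in list(zip(h,z[m]))[::8]: print(q.round(0),int(zz*1e3),end=';')
g=cv2.resize(f["frame"][170:240,330:420],None,fx=8,fy=8,interpolation=cv2.INTER_CUBIC); cv2.imwrite("pics/s3.png",g[:,:,::-1])
```

```text
t 11.7 board xy mm [162.8  -2.6] z 154.0 toolx vs board x deg -0.09 tilt [ 0.006  0.001 -1.   ] F [ 0.8  2.3 -0.5] grip 0.006
tip px [[321.00784908 234.81097098]]
190 [([156, 11], 20), ([156, 1], 21), ([156, -9], 21)]
196 [([150, 11], 23), ([150, 1], 23), ([150, -9], 22)]
202 [([144, 11], 22), ([144, 1], 22), ([144, -9], 23)]
208 [([138, 11], 22), ([138, 1], 22), ([138, -9], 23)]
214 [([131, 11], 21), ([131, 1], 22), ([131, -9], 22)]
220 [([125, 11], 22), ([129, 1], 35), ([125, -9], 23)]
226 [([118, 11], 23), ([128, 1], 47), ([119, -9], 24)]
232 [([111, 11], 22), ([125, 1], 56), ([112, -9], 23)]
238 [([135, 9], 93), ([173, 0], 180), ([173, -5], 181)]
244 [([173, 5], 189), ([172, 0], 187), ([172, -5], 188)]
250 [([172, 5], 195), ([171, 0], 192), ([173, -5], 196)]
256 [([173, 5], 202), ([171, 0], 198), ([173, -5], 202)]
arm/handle 75
[51.  4.] 149;[58.  2.] 153;[56. -2.] 152;[53. -6.] 149;[51. -7.] 144;[52. -9.] 143;[ 57. -12.] 147;[ 62. -10.] 145;[67. -7.] 142;[ 69. -10.] 139;
```

View pics/s3.png

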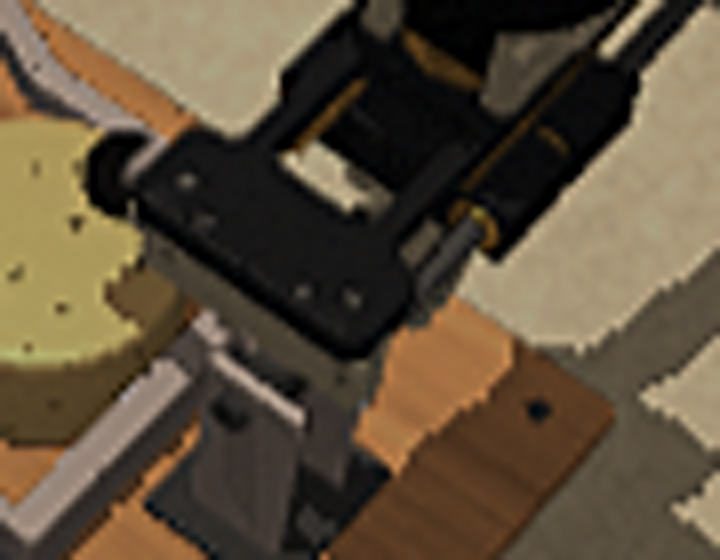

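The depth shows the fingers bearing on the far side of the handle (their back face is at bx 173). The pad has swung from bx 76 to bx 51, about 0.43 rad of turn. The drift was only a transient and is settling. I'll keep pushing, more slowly.

```bash
python3 -m pendant '[{"grip":0,"dp":[-0.02,0,0],"rot":[0,0,0]},{"grip":0,"dp":[-0.02,0,0],"rot":[0,0,0]},{"grip":0,"dp":[-0.02,0,0],"rot":[0,0,0]},{"grip":0,"dp":[-0.02,0,0],"rot":[0,0,0]},{"grip":0,"dp":[-0.02,0,0],"rot":[0,0,0]},{"grip":0,"dp":[-0.02,0,0],"rot":[0,0,0]},{"grip":0,"dp":[-0.02,0,0],"rot":[0,0,0]},{"grip":0,"dp":[0,0,0],"rot":[0,0,0]}]' >/dev/null
python3 - <<'E'
from h import *; tcp()
from cell import eyes
f=eyes.grab_frame("scene"); P=cloud(f); b=tob(P); z=P[...,2]
m=(z>.085)&(z<.2)&(b[...,0]>20)&(b[...,0]<115)&(abs(b[...,1])<30)
print(m.sum()); h=b[m]
for q,zz in list(zip(h,z[m]))[::10]: print(q.round(0),int(zz*1e3),end=';')
cv2.imwrite("pics/s4.png",cv2.resize(f["frame"][150:260,310:450],None,fx=5,fy=5,interpolation=cv2.INTER_CUBIC)[:,:,::-1])
E
```

```text
t 12.6 board xy mm [126.8  -0.9] z 151.2 toolx vs board x deg -0.15 tilt [-0. -0. -1.] F [-0.2  0.2 -0.1] grip 0.001
126
[41. -1.] 100;[46. -6.] 97;[56. -2.] 99;[45. -9.] 85;[58. -5.] 90;[61. -3.] 86;[71. -4.] 92;[86. -3.] 103;[112.  15.] 103;[91. -5.] 95;[103.  -2.] 101;[109.  -5.] 101;[114. -20.] 106;
```

The arm is now level (z ≈ 0.10) and the contact force is zero, so the clamp snapped shut. I'll withdraw up and away, then verify.

```bash
python3 -m pendant '[{"grip":0,"dp":[0.04,0,-0.06],"rot":[0,0,0]},{"grip":0,"dp":[0.06,0,-0.1],"rot":[0,0,0]},{"grip":0,"dp":[0.1,0,-0.14],"rot":[0,0,0]},{"grip":0,"dp":[0.16,0,-0.1],"rot":[0,0,0]},{"grip":0,"dp":[0.18,0,0],"rot":[0,0,0]},{"grip":0,"dp":[0.18,0,0],"rot":[0,0,0]},{"grip":0,"dp":[0.16,0,0],"rot":[0,0,0]},{"grip":0,"dp":[0.1,0,0],"rot":[0,0,0]}]' >/dev/null
python3 - <<'E'
from h import *; tcp()
from cell import eyes
f0=dict(np.load("pics/top0.npz")); f=eyes.grab_frame("top"); P=cloud(f); z=P[...,2]; b=tob(P)
m=(z>.060)&(z<.08)&(b[...,0]>-40)&(b[...,0]<85)&(abs(b[...,1])<60)
c,r=cv2.minEnclosingCircle(P[m][:,:2].astype(np.float32)); print("cheese",m.sum(),tob(c),r,"z",np.median(z[m]))
s=eyes.grab_frame("scene")
A=cv2.resize(f["frame"][140:280,225:485],None,fx=2.3,fy=2.3,interpolation=cv2.INTER_CUBIC)
C=cv2.resize(s["frame"][100:310,220:480],(598,483)); C=cv2.resize(C,None,fx=.57,fy=.57) if 0 else s["frame"][110:300,220:480]
C=cv2.resize(C,(A.shape[1]*5//8,int(190/260*A.shape[1]*5//8)),interpolation=cv2.INTER_CUBIC)
C=cv2.copyMakeBorder(C,0,0,0,A.shape[1]-C.shape[1],cv2.BORDER_CONSTANT)
cv2.imwrite("pics/end.png",np.vstack([C,A])[:,:,::-1]); print(C.shape,A.shape)
E
```

```text
t 13.45 board xy mm [375.8  -0.6] z 251.3 toolx vs board x deg 0.03 tilt [-0.     0.001 -1.   ] F [ 0.5 -0.3 -0.7] grip 0.006
cheese 858 [29.87394844  0.40911041] 0.05025164783000946 z 0.07210264754939999
(273, 598, 3) (322, 598, 3)
```

View pics/end.png

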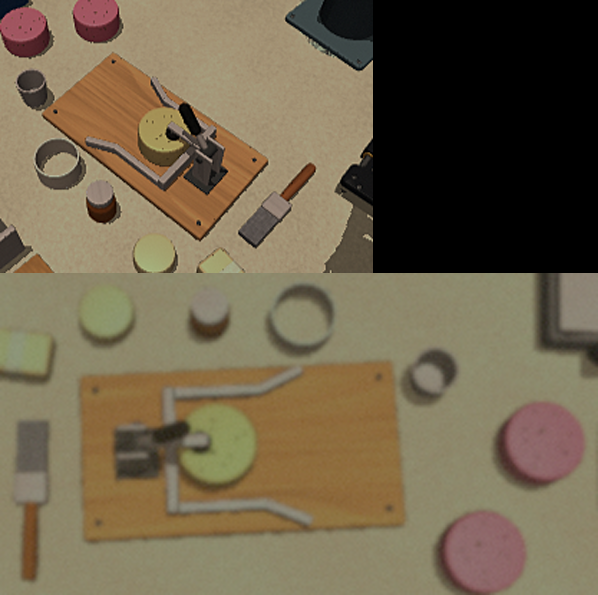

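The cheese is home against the stop at (217,445): measured (29.9, 0.4) mm against a nominal (30, 0), and lying flat. The clamp is over, with its pad on the cheese at (205,441). The bystanders are where they were and the arm is clear, so I'm handing in.

```bash
python3 -c "from cell import arm; print(arm.sign_off())"
```

```text
the job is handed in; nothing more can be done
None
```

The cheese is home against the back stop, and the toggle clamp has snapped shut with its pad on the cheese. I handed the job in at about 13.5 s.

- **Push:** I pushed the cheese about 160 mm with two parted fingertips, at about 3–4 N. At the stop the force rose to 15.7 N for only 0.4 mm of travel, so contact was solid.
- **Clamp:** I pushed the handle over from its far side with the fingers shut, and the spring threw it closed. No force was left on the fingers afterwards.
- **Last checks:** The final top view puts the cheese at board (29.9, 0.4) mm against a nominal (30, 0). Its top is at 72 mm, so it is lying flat. The pad arm is level, the gripper is well clear, and the bystanders look unmoved by eye.
- **What disagreed:**
  - While first pushing the handle, the tool drifted about 5 mm sideways and 10 mm up for a moment, then settled back.
  - One mid-task top view put the cheese at 23 mm instead of 30. I put that down to the gripper blocking part of the view, and the unobstructed final view agrees with home.
- **Not measured:** I judged the pad's contact from the pictures and the arm's height, not from its pressing force.

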